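# Feel which journal is thick and lay the pivot blank the right way round in its cradle

### The job

The steel pivot blank looks the same at both ends, but one of its two journals is a little thicker than the other. Feel which is which, turn the blank end for end if need be, and lay it in the grey cradle with the thin journal in the narrow fork and the thick one in the wide fork, level and fully down. Let go of it, and do not disturb the marker, the wooden block or the grease tin.

Things in the scene. Friction and masses are not known exactly. Their poses are not given: they have to be found in the camera images.
- blank: steel pivot blank, 0.3 kg, lying at any yaw: square body 44 long, 36 x 36 mm, and a round journal standing 22 mm out of each end (88 overall). One journal is 22, the other 27 mm in diameter. Origin: body centre, on the axis, 18 mm above the bench; x along the journals, z up. The axes do NOT tell which end is thick (it may be either): pinch a journal to feel it.
- cradle: grey cradle fixed to the bench: base 100 (x) x 74 (y) x 8 mm with two upright forks 12 mm thick, 44 mm high, 50 mm clear between them, their slots open upwards. Fork on its +x side: narrow, 44 mm wide over all, slot 24 mm, for the 22 mm journal. Fork on its -x side: wide, 62 mm over all, slot 29 mm, for the 27 mm journal. Origin: centre of the underside; z up
- seat (a point): centre of the blank's body when rightly laid in the cradle: midway between the forks, 36 mm above the bench (slot floors at 25 and 22.5 mm, mouths at 44 mm with 3 mm chamfers); axes as the cradle's. The wrong way round, the thick journal cannot enter the narrow slot and that end stays about 10 mm high
- bin_corner (a point): lower front left corner (fixed) of the big blue bin that leans out from the back wall to the right of the work; the bin reaches from here to the back and to the right, 0.17 to 0.35 m high: keep clear of it (coming from the right, go over it, above 0.38 m)
- clamp_tip (a point): outer end (fixed) of the red handle of the toggle clamp bolted to the bench between the robot and the work, 20 mm thick, its top 90 mm above the bench; keep the gripper clear of it
- marker: white marker pen with green cap, 111 mm long, 18 mm thick, lying loose; not to be disturbed. Origin: centre of its underside; its y axis runs along it
- pad_block: small upright wooden block 30 x 36 x 58 mm, loose; not to be disturbed. Origin: centre of its underside
- grease_tin: low cream tin, 72 mm across, 40 mm high, loose; not to be disturbed. Origin: centre of its underside

How it is judged:
At the end, for the whole second after the job is handed in: The blank rests in the cradle, released and still (under 0.02 m/s): centre within 8 mm of the seat point horizontally, at most 2 mm above or 3 mm below it, axis within 0.06 rad of the cradle's x axis. Only thin journal in narrow fork, thick in wide, allows this (horizontal distance between blank and seat below 0.008 m and z of blank in the frame of seat between -0.003 and 0.002 m and angle between the x axis of blank and the x axis of seat, either way round below 0.06 rad and linear speed of blank below 0.02 m/s); the robot touches nothing.
It fails at once if the marker is pushed more than 30 mm from its place (distance of marker from where it was at the start of the episode above 0.03 m).
It fails at once if the wooden block is pushed more than 30 mm from its place (distance of pad_block from where it was at the start of the episode above 0.03 m).
It fails at once if the grease tin is pushed more than 30 mm from its place (distance of grease_tin from where it was at the start of the episode above 0.03 m).
It also fails if it takes over 38 s, if anything falls off the work surface, if the arm or the gripper's body presses on something with over 40 N, if the wrist force passes 120 N, or if a joint passes its speed limit or range.

### The arm

A 7-joint arm with a two-finger parallel gripper is mounted at the origin on the work surface; the furniture and walls round the work are solid. World frame = base frame: x ahead of the robot, y to its left, z up, the work surface at z = 0. Lengths are in m, angles in rad, forces in N, time in s.
With the tool pointing down it reaches from about 0.4 to 0.85 m from the base axis. Payload 4.5 kg.
Tool frame: the origin (TCP) lies at the very end of the fingers, on their centre line; the grasp point (between the pads) lies 19 mm behind it (tcp_to_grasp is the z of the grasp point in the tool frame, in m); z points along the fingers, y is the line along which they close (so a half turn about z gives the same grasp; the last joint's range is limited). The gripper opens to 88 mm and grips with 3 to 60 N. Pads are 18 mm wide; open, the fingers measure 123 mm over their backs; the gripper's body (75 mm by 187 mm) begins 45 mm behind the grasp point.
Start: joints at [1.2, 0.689, -0.195, 1.565, 0.157, 0.902, -0.215], TCP at [0.246, -0.575, 0.239] pointing down, gripper open.
Joint ranges: [-3.01, 3.01], [-0.46, 2.08], [-1.47, 1.51], [0.13, 2.56], [-1, 4.14], [0.04, 2.09], [-2.66, 2.66]. Speed limits (rad/s): [2.57, 2.57, 3.14, 3.14, 3.14, 3.14, 3.14].

### API

Orientations are given as a unit quaternion [x, y, z, w].
In Python, from plant import * gives the robot as it stands. The module is installed in compiled form; this text tells all that it offers.
- The arm moves only by the shell command python3 -m jog 'ROWS' [OPENING] [FORCE]. ROWS is JSON, a list that holds one entry, the list of rows, each a list of 6 numbers: the shift along the tool's x, y, z in m, then the turn, a rotation vector about the tool's x, y, z in rad. In form: [[[dx, dy, dz, ax, ay, az], ...]]. A call has 1 to 12 rows; each row shifts and turns the commanded pose from where the row before left it, along the tool's axes as they then stand; what a row does not reach is not made up. A row lasts 1/8 s, in which the tool goes at most 62.5 mm and 10.7 degrees, less where a joint would pass 70% of its speed; a pose out of reach is approached as far as the arm can. A call with a gripper value outside its range is refused whole. OPENING is the finger opening in m, from 0 to 0.0881, set as the call begins (- or left out, the last holds). The fingers move at their own pace and stop on an object; FORCE is the grip in N (left out, the last holds). Time passes only in rows, so rows that do not move let the fingers close. It gives the time, the measured TCP pose, the force, the opening and the grip force at its end, in the units of the state.
- get_state(): the state, without advancing time (a new reading comes with each control period).
- snapshot(name): name is "scene" or "top" or "wrist"; returns a dict with "frame" (480x640x3 uint8, red, green, blue), "mtx" (3x3 intrinsics, pixels), "xyz" and "orientation" of the camera in the world; the wrist camera has in their place "mount" (4x4, takes a point from camera to tool coordinates, whose origin is the TCP and whose axes are the flange's). Camera axes: x right, y down, z forward; pixel columns grow to the right and rows downward; lengths in m; the calibration is good to about 2 mm. The wrist camera is an equidistant fisheye: a pixel r from the principal point sees the ray r / f radians off the axis. A picture is of the moment at which its call begins: read the wrist's pose just before it. There is no depth.
- finish_job(): hands the job in; it is judged then, once.
The state is a dict: "clock": time; "q": joint angles; "qd": joint speeds; "joint_torque": joint torques, N m; "tool_pos": TCP position; "eef_rot": TCP orientation; "contact_force": force on the tool from outside, world axes, zero at the start; "moment": the same for the moment, N m; "opening": opening from 0.0 (shut) to 1.0 (fully open); "finger_force": force on a finger pad.
Only numpy, scipy, OpenCV 4.12 (cv2) and the standard library are available. Lean on these libraries where they do the work, as an engineer would, in place of code of your own. Each camera call takes 0.05 s, during which the arm holds its last target. There are 200 camera calls.

## Working session

There is one attempt and no reset: what is moved stays moved. The work goes in short steps, Python scripts to look and compute and a shell command to move; the robot and the scene stay as the last step left them, time stands still between calls to the robot, and variables do not carry over. Pictures are saved under pics/ and viewed, at most 10 in all, crops included, and the job is handed in when it is done.

```bash
mkdir -p pics
python3 - <<'E'
from plant import *
import cv2,numpy as np
s=get_state(); print(s)
for n in ("scene","top"):
    p=snapshot(n); cv2.imwrite(f"pics/{n}0.png",p["frame"][:,:,::-1]); print(n,p["mtx"],p["xyz"],p["orientation"])
w=snapshot("wrist"); print({k:v for k,v in w.items() if k!="frame"})
E
```

```text
{'clock': 0.0, 'q': array([ 1.19980421,  0.68996783, -0.1945042 ,  1.56637097,  0.15729714,
        0.90247785, -0.21510543]), 'qd': array([ 1.02658755e-03, -8.17105774e-05, -1.25618968e-03,  7.07438345e-04,
       -4.09037074e-04,  5.71753346e-04,  1.29667281e-03]), 'joint_torque': array([-2.11090046e-04, -5.27561009e+01, -1.26720574e+00, -1.53425789e+01,
       -5.26550633e-02,  6.58483710e-03,  2.14143765e-04]), 'tool_pos': array([ 0.24584019, -0.57392245,  0.23791268]), 'eef_rot': array([ 9.79579996e-01,  2.01052707e-01, -2.50944249e-04, -8.81630896e-04]), 'contact_force': array([-0.7410836 ,  0.13945104,  0.17861812]), 'moment': array([ 0.02989374,  0.02362865, -0.00841702]), 'finger_force': 0.0, 'opening': 1.0016324216417773}
scene [[488.08237679   0.         318.46785295]
 [  0.         488.08237679 240.20859725]
 [  0.           0.           1.        ]] [-0.15099675  0.47939425  0.93577667] [-0.38685132  0.84055258 -0.34784528  0.15106643]
top [[533.75353983   0.         321.56409751]
 [  0.         533.75353983 243.37564371]
 [  0.           0.           1.        ]] [ 0.26907914 -0.04439524  1.46262317] [-0.70070187  0.71123113 -0.04455035  0.03438646]
{'mtx': array([[371.64829954,   0.        , 310.08765898],
       [  0.        , 371.64829954, 250.78811004],
       [  0.        ,   0.        ,   1.        ]]), 'mount': array([[ 3.13030594e-04, -9.54894038e-01, -2.96946592e-01,
         7.65322679e-02],
       [ 9.99999950e-01,  2.88514056e-04,  1.26387125e-04,
        -3.90021149e-04],
       [-3.50130457e-05, -2.96946617e-01,  9.54894081e-01,
        -1.45318173e-01],
       [ 0.00000000e+00,  0.00000000e+00,  0.00000000e+00,
         1.00000000e+00]])}
```

View pics/top0.png

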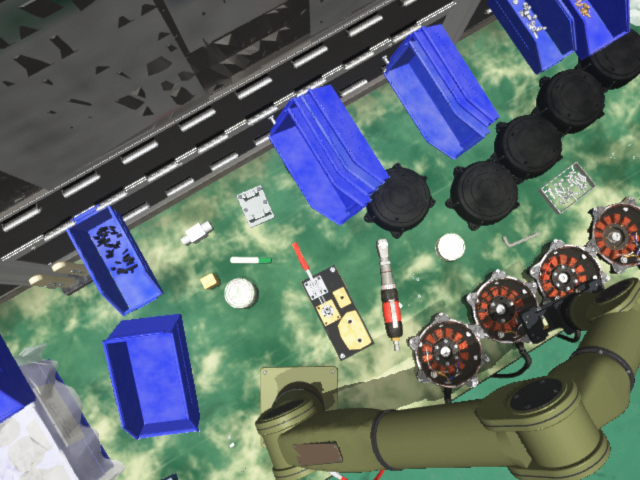

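View pics/scene0.png

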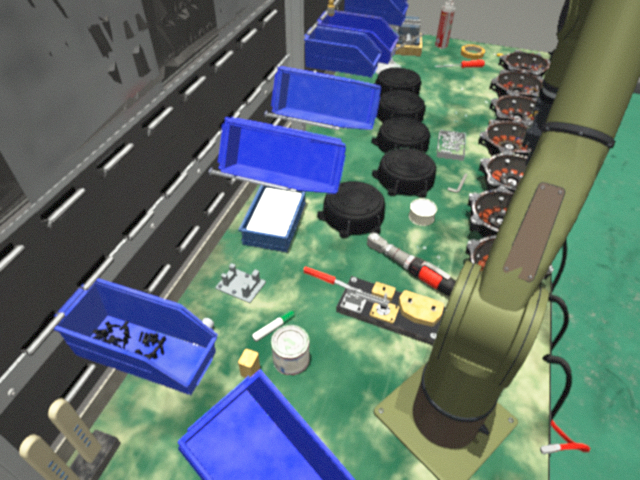

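The top view shows the blank near (197,233), the cradle (255,205), marker (250,260), block (209,281), tin (240,293) and the red clamp tip (296,245). The big bin is around (330,150). The scene view shows the cradle at (240,283), with the blank mostly hidden behind the small bin at (207,322).

```bash
cat > h.py <<'E'
import cv2,numpy as np
from scipy.spatial.transform import Rotation as R
def ray(p,u,v,st=None):
    K=p["mtx"]
    if "mount" in p:
        a=(u-K[0,2])/K[0,0]; b=(v-K[1,2])/K[1,1]; r=np.hypot(a,b)+1e-12
        d=np.array([a/r*np.sin(r),b/r*np.sin(r),np.cos(r)])
        M=p["mount"]; T=R.from_quat(st["eef_rot"]).as_matrix()
        return T@M[:3,3]+st["tool_pos"], T@M[:3,:3]@d
    return np.array(p["xyz"]), R.from_quat(p["orientation"]).as_matrix()@np.array([(u-K[0,2])/K[0,0],(v-K[1,2])/K[1,1],1])
def onz(p,u,v,z,st=None):
    o,d=ray(p,u,v,st); return o+d*(z-o[2])/d[2]
def proj(p,X,st=None):
    K=p["mtx"]
    if "mount" in p:
        M=p["mount"]; T=R.from_quat(st["eef_rot"]).as_matrix()
        c=M[:3,:3].T@(T.T@(np.array(X)-st["tool_pos"])-M[:3,3]); t=np.arctan2(np.hypot(c[0],c[1]),c[2]); n=c[:2]/(np.hypot(c[0],c[1])+1e-12)
        return K[0,2]+K[0,0]*t*n[0],K[1,2]+K[1,1]*t*n[1]
    c=R.from_quat(p["orientation"]).as_matrix().T@(np.array(X)-p["xyz"]); c=K@c; return c[:2]/c[2]
E
python3 - <<'E'
from plant import *
from h import *
p=snapshot("top"); f=p["frame"]
np.set_printoptions(precision=3,suppress=True)
cv2.imwrite("pics/crop.png",cv2.resize(f[120:320,140:400,::-1],None,fx=3,fy=3,interpolation=cv2.INTER_CUBIC)[:600,:780])
for n,u,v,z in [("blank",197,233,.03),("cradle",255,205,.02),("marker",250,260,.01),("block",209,281,.058),("tin",240,293,.04),("tip",296,245,.085),("bin",345,222,.17),("bin",272,128,.17),("bin hi",345,222,.35),("small bin",158,300,.1),("small bin",120,210,.1),("small bin",160,300,0.)]: print(n,onz(p,u,v,z))
E
```

```text
blank [0.463 0.269 0.03 ]
cradle [0.539 0.114 0.02 ]
marker [0.389 0.129 0.01 ]
block [0.331 0.231 0.058]
tin [0.299 0.152 0.04 ]
tip [0.42  0.001 0.085]
bin [ 0.466 -0.122  0.17 ]
bin [0.705 0.055 0.17 ]
bin hi [ 0.438 -0.112  0.35 ]
small bin [0.284 0.351 0.1  ]
small bin [0.516 0.452 0.1  ]
small bin [0.285 0.374 0.   ]
```

View pics/crop.png

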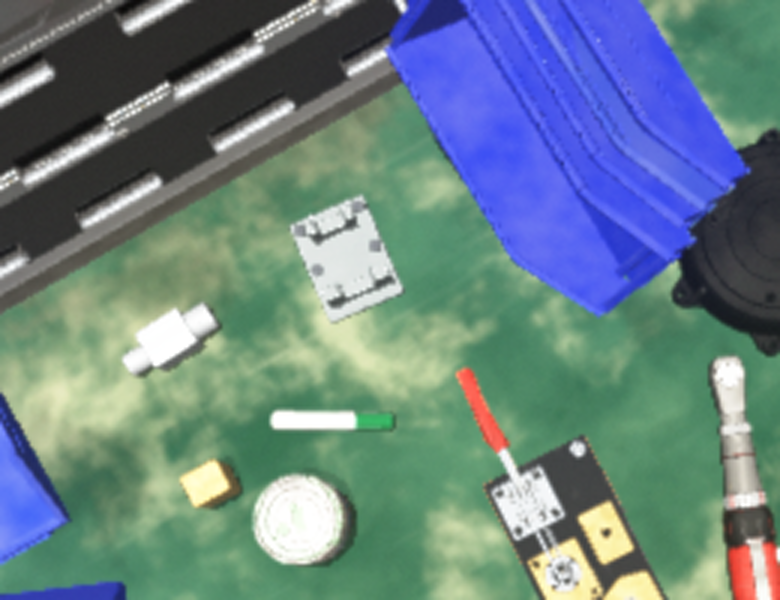

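```bash
python3 -m jog '[[[0,0,-0.06,0,0,0],[0,0,-0.06,0,0,0],[0,0,-0.06,0,0,0],[0.06,-0.01,0,0,0,-0.1],[0.06,-0.01,0,0,0,-0.1],[0.058,-0.01,0,0,0,-0.1],[0.057,-0.01,0,0,0,-0.1],[0.056,-0.01,0,0,0,-0.1],[0.055,-0.01,0,0,0,-0.1],[0.054,-0.01,0,0,0,-0.1],[0.053,-0.01,0,0,0,-0.1]]]'; python3 -c "
from plant import *; s=get_state(); print(s['q'],s['tool_pos'])"
```

```text
clock: 1.58
tool_pos: [0.5177, -0.2168, 0.4184]
eef_rot: [0.823, 0.568, -0.0, -0.0]
contact_force: [1.2, -0.4, 0.7]
opening: 1.001
finger_force: 0.0
[ 0.59668323  0.45677454 -0.46786616  1.4662031   0.20971042  1.26859401
 -0.25478776] [ 0.51766562 -0.21678307  0.41844882]
```

```bash
python3 -m jog '[[[0.051,-0.01,0,0,0,-0.09],[0.05,-0.01,0,0,0,-0.09],[0.05,-0.01,0,0,0,-0.09],[0.05,-0.01,0,0,0,-0.09],[0.049,-0.01,0,0,0,-0.09],[0.048,-0.01,0,0,0,-0.09],[0.047,-0.01,0,0,0,-0.09],[0.046,-0.01,0,0,0,-0.09],[0,0,0,0,0,0],[0,0,0,0,0,0]]]'
python3 - <<'E'
from plant import *
from h import *
s=get_state(); print(s['q'],s['tool_pos'])
p=snapshot("wrist"); cv2.imwrite("pics/w1.png",p["frame"][:,:,::-1])
t=snapshot("top"); cv2.imwrite("pics/t1.png",t["frame"][:,:,::-1])
for X in [(.463,.269,.03),(.539,.114,.03)]: print(proj(p,X,s))
E
```

```text
clock: 2.82
tool_pos: [0.4613, 0.1666, 0.4185]
eef_rot: [0.572, 0.82, -0.0, 0.0]
contact_force: [0.2, -0.7, 0.2]
opening: 0.997
finger_force: 0.0
[ 0.05140887  0.3768962  -0.73115843  1.65020757  0.26610876  1.21735959
 -0.38543633] [0.46134308 0.16655326 0.41849043]
(np.float64(336.78336521756546), np.float64(126.0428896037996))
(np.float64(347.0839191753791), np.float64(242.63854959824636))
```

View pics/w1.png

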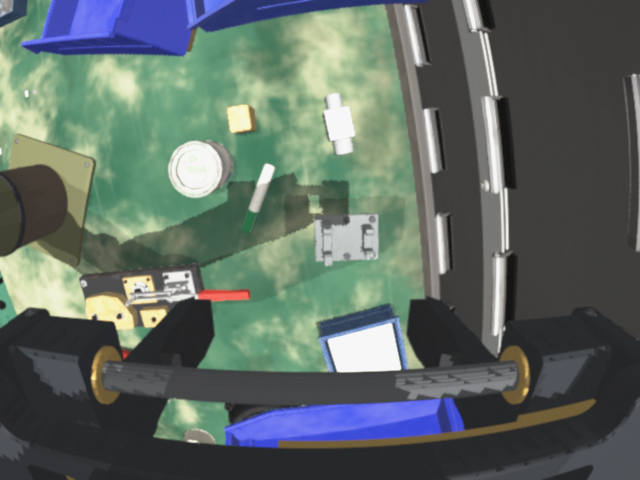

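The wrist view agrees with the estimates: blank near (339,124), cradle (347,239), marker (260,197), clamp tip (247,296), wall foot at u≈405–425. I need a zoomed crop to tell the forks apart.

Run:
```python
from plant import *
from h import *
np.set_printoptions(precision=3,suppress=True)
s=get_state()
p=snapshot("wrist"); f=p["frame"]; cv2.imwrite("pics/w2.png",cv2.resize(f[80:280,300:440,::-1],None,fx=3,fy=3,interpolation=cv2.INTER_CUBIC)[:600])
for n,u,v,z in [("wall",400,60,0),("wall",408,130,0),("wall",425,240,0),("bin",230,430,.17),("bin",460,400,.17)]: print(n,onz(p,u,v,z,s))
hsv=cv2.cvtColor(f,cv2.COLOR_RGB2HSV)
m=((hsv[...,1]<40)&(hsv[...,2]>170)).astype(np.uint8); m[:, :300]=0;m[:,400:]=0;m[300:]=0
c,_=cv2.findContours(m,cv2.RETR_EXTERNAL,cv2.CHAIN_APPROX_NONE)
for k in c:
    if cv2.contourArea(k)>150: print(cv2.minAreaRect(k),cv2.contourArea(k))
c=max([k for k in c if k[:,0,1].max()<180],key=cv2.contourArea)
P=np.array([onz(p,u,v,.018,s)[:2] for u,v in c[:,0]]).astype(np.float32); r=cv2.minAreaRect(P*1000); print(r, cv2.boxPoints(r))
np.save("/tmp/P.npy",P)
# widths along axis
ctr,ev=P.mean(0),np.linalg.eigh(np.cov(P.T))[1][:,1]; print(ctr,ev,np.degrees(np.arctan2(ev[1],ev[0])))
a=(P-ctr)@ev; b=(P-ctr)@np.array([-ev[1],ev[0]])
for lo in np.arange(-.05,.05,.01):
    k=(a>=lo)&(a<lo+.01); print(round(lo,3), b[k].min() if k.any() else 0, b[k].max() if k.any() else 0)
```

```text
wall [0.518 0.404 0.   ]
wall [0.568 0.306 0.   ]
wall [0.664 0.155 0.   ]
bin [ 0.461 -0.176  0.17 ]
bin [ 0.759 -0.015  0.17 ]
((346.7821960449219, 238.82177734375), (46.76675033569336, 65.07543182373047), 84.2894058227539) 2157.0
((339.3651428222656, 122.41572570800781), (62.585899353027344, 27.2080020904541), 77.00537872314453) 1264.5
((465.68695068359375, 275.54638671875), (39.48548126220703, 92.1319351196289), 32.999290466308594) [[424.04  303.428]
 [474.218 226.159]
 [507.334 247.664]
 [457.156 324.933]]
[0.465 0.275] [-0.528  0.849] 121.85085387609153
-0.05 -0.011527769247810253 0.01259540632523096
-0.04 -0.012936159981092417 0.013163623477678738
-0.03 -0.019807071760928604 0.01768991230193836
-0.02 -0.02009130480429057 0.018529723282982635
-0.01 -0.019790680535351202 0.018976535948599563
0.0 -0.019823569490285034 0.01891637857579155
0.01 -0.020153047999695542 0.019369515305386123
0.02 -0.019313619026682053 0.019071755096165988
0.03 -0.009993825563428163 0.011334852016625404
0.04 -0.01007379444756578 0.011757221004144294
```

View pics/w2.png

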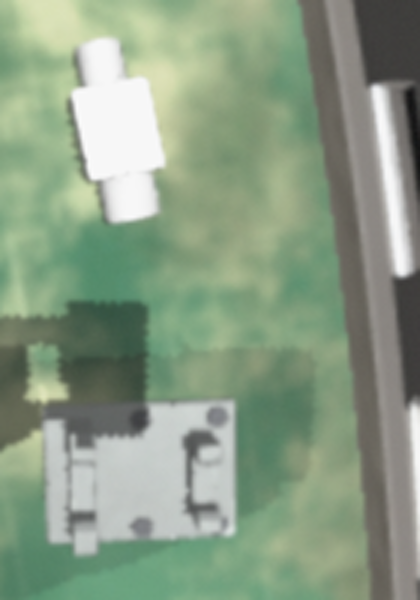

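The crop shows the cradle's wide fork on the robot side (crop x≈85, 43 px long) and the narrow one on the wall side (x≈208, 32 px). The blank's end nearer the cradle (130,200) looks thicker. I'll go above the blank and confirm by feel.

```bash
python3 -m jog '[[[0.025,0.01,0.05,0,0,-0.05],[0.025,0.01,0.05,0,0,-0.05],[0.025,0.01,0.05,0,0,-0.05],[0.025,0.01,0.05,0,0,-0.05],[0,0,0,0,0,0],[0,0,0,0,0,0]]]' 0.065 5
cat > m.py <<'E'
from plant import *
from h import *
np.set_printoptions(precision=4,suppress=True)
s=get_state(); p=snapshot("wrist"); f=p["frame"]; cv2.imwrite("pics/w3.png",f[:,:,::-1])
print(s["tool_pos"],s["q"])
T=R.from_quat(s["eef_rot"]).as_matrix(); print("tool x yaw",np.degrees(np.arctan2(T[1,0],T[0,0])))
hsv=cv2.cvtColor(f,cv2.COLOR_RGB2HSV)
m=((hsv[...,1]<40)&(hsv[...,2]>170)).astype(np.uint8)
c,_=cv2.findContours(m,cv2.RETR_EXTERNAL,cv2.CHAIN_APPROX_NONE)
e=np.array(proj(p,(.465,.275,.02),s)); print(e)
c=[k for k in c if cv2.contourArea(k)>1500 and cv2.pointPolygonTest(k,(float(e[0]),float(e[1])),True)>-20]
for k in c:
    P=np.array([onz(p,u,v,.024,s)[:2] for u,v in k[:,0]]).astype(np.float32)
    r=cv2.minAreaRect(P*1000); print(r)
    M=cv2.moments(k); print(M["m10"]/M["m00"],M["m01"]/M["m00"])
for n,u,v in [("base",314.3,214.3),("b",379,213.3),("b",378.7,260),("b",316,261)]: pass
E
python3 m.py
python3 - <<'E'
from h import *
from plant import *
E
```

```text
clock: 3.72
tool_pos: [0.457, 0.274, 0.2195]
eef_rot: [0.488, 0.873, 0.0, 0.001]
contact_force: [-0.2, -1.4, -0.2]
opening: 0.736
finger_force: 0.0
[0.457  0.274  0.2195] [-0.2337  0.6591 -0.6532  1.8519  0.5391  0.8138 -0.6159]
tool x yaw 121.59539247009658
[317.9865 224.1177]
```

View pics/w3.png

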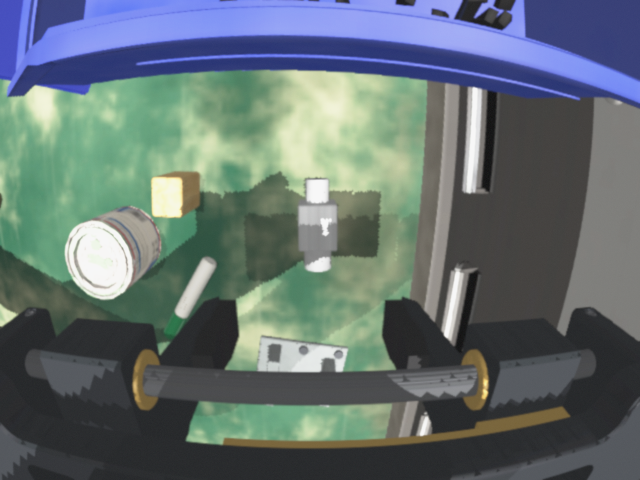

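The blank is at (318,225) between the fingers, with journal ends at rows 178 and 271 and a shadow across its body. A blue bin lip is close by the camera at the top (rows 40–100). I need its height before descending.

Run:
```python
from plant import *
from h import *
np.set_printoptions(precision=4,suppress=True)
s=get_state(); p=snapshot("wrist"); t=snapshot("top")
def tri(a,b):
    (o1,d1),(o2,d2)=a,b; d1=d1/np.linalg.norm(d1); d2=d2/np.linalg.norm(d2)
    k=np.linalg.lstsq(np.c_[d1,-d2],o2-o1,rcond=None)[0]; A=o1+k[0]*d1;B=o2+k[1]*d2; return (A+B)/2,np.linalg.norm(A-B)
for w,tt in [((12,95),(160,300)),((580,98),(122,210)),]:
    print(tri(ray(p,*w,s),ray(t,*tt)))
T=R.from_quat(s["eef_rot"]).as_matrix(); print("cam",T@p["mount"][:3,3]+s["tool_pos"])
for u,v in [(317.5,178),(317.5,271)]: print("end",onz(p,u,v,.022,s))
for u,v in [(299,200),(337,200),(337,250),(299,250)]: print("body",onz(p,u,v,.036,s))
f=p["frame"].astype(int); print(f[170:280:4,318].tolist()); print(f[186,296:340,0].tolist(),f[262,296:340,0].tolist())
g=t["frame"][200:310,110:230,::-1]; cv2.imwrite("pics/t3.png",cv2.resize(g,None,fx=5,fy=5,interpolation=cv2.INTER_CUBIC))
# cradle corners seen from first wrist pose
s1=dict(tool_pos=np.array([0.46134308,0.16655326,0.41849043]),eef_rot=np.array([.572,.82,0,0])/np.hypot(.572,.82))
C=np.array([onz(p,u,v,.008,s1) for u,v in [(314.3,214.3),(379,213.3),(378.7,260),(316,261)]])
print(C,C.mean(0),np.linalg.norm(C-np.roll(C,1,0),axis=1)); d=C[1]+C[2]-C[0]-C[3]; print("yaw",np.degrees(np.arctan2(d[1],d[0])))
for u,v in [(328,243),(369,240.5)]: print("fork",onz(p,u,v,.044,s1))
```

```text
(array([0.285 , 0.3019, 0.2344]), np.float64(0.011580256839966626))
(array([0.4822, 0.3944, 0.2655]), np.float64(0.015043814558480823))
cam [0.4165 0.3396 0.3654]
end [0.4418 0.3125 0.022 ]
end [0.49  0.235 0.022]
body [0.4371 0.2881 0.036 ]
body [0.4661 0.306  0.036 ]
body [0.4915 0.2664 0.036 ]
body [0.4614 0.2479 0.036 ]
[[212, 224, 181], [218, 227, 186], [138, 141, 134], [247, 247, 247], [247, 247, 247], [247, 247, 247], [247, 247, 247], [247, 247, 247], [207, 207, 206], [183, 183, 183], [192, 191, 192], [191, 191, 190], [191, 190, 190], [187, 188, 187], [133, 134, 134], [134, 134, 134], [133, 135, 135], [134, 134, 134], [133, 134, 133], [133, 134, 134], [130, 131, 131], [134, 135, 134], [193, 194, 194], [244, 244, 244], [243, 243, 243], [231, 233, 231], [87, 130, 100], [91, 131, 102]]
[180, 181, 183, 184, 185, 187, 180, 156, 135, 160, 204, 223, 233, 239, 244, 246, 247, 247, 247, 247, 247, 247, 247, 247, 247, 247, 246, 245, 242, 237, 227, 200, 183, 187, 190, 190, 189, 187, 189, 192, 196, 199, 202, 205] [66, 77, 87, 95, 101, 102, 98, 103, 114, 124, 127, 129, 134, 155, 194, 218, 217, 208, 234, 243, 244, 244, 244, 244, 244, 243, 242, 239, 237, 234, 230, 220, 192, 158, 146, 137, 131, 127, 126, 126, 126, 128, 129, 130]
[[0.4796 0.1339 0.008 ]
 [0.5724 0.1705 0.008 ]
 [0.6018 0.1005 0.008 ]
 [0.5083 0.0644 0.008 ]] [0.5406 0.1173 0.008 ] [0.0752 0.0997 0.0759 0.1002]
yaw 21.302822297296554
fork [0.5103 0.1077 0.044 ]
fork [0.5654 0.1322 0.044 ]
```

View pics/t3.png

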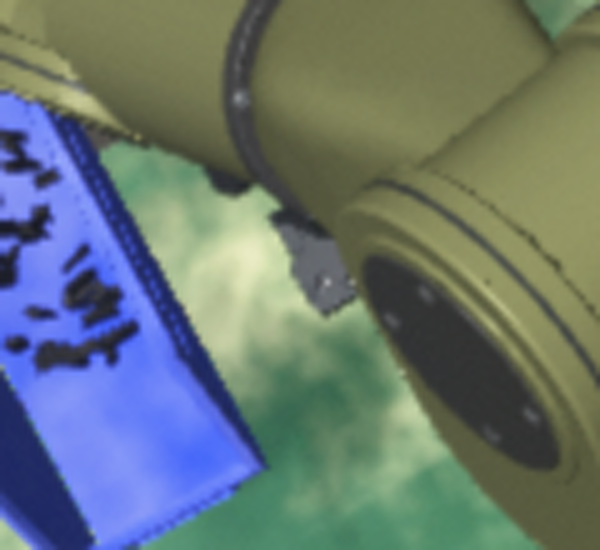

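The small bin's rim is about 0.25 m high and close to the camera side. So I'll pinch the far (cradle-side) journal with a slight tilt away from the wall. After feeling it, I'll drag the blank to clear space.

```bash
python3 -m jog '[[[-0.038,0.008,0,-0.1,0,0],[0,-0.005,0.05,0,0,0],[0,-0.005,0.05,0,0,0],[0,-0.005,0.05,0,0,0],[0,0,0,0,0,0]]]' 0.046 && python3 -m jog '[[[0,-0.004,0.04,0,0,0],[0,-0.002,0.02,0,0,0],[0,0,0,0,0,0],[0,0,0,0,0,0]]]'
```

```text
clock: 4.5
tool_pos: [0.482, 0.2453, 0.0666]
eef_rot: [0.486, 0.872, 0.041, 0.024]
contact_force: [-0.6, 0.7, 1.4]
opening: 0.524
finger_force: 0.0
clock: 5.0
tool_pos: [0.4841, 0.2475, 0.0098]
eef_rot: [0.487, 0.872, 0.045, 0.025]
contact_force: [0.5, 0.0, 0.1]
opening: 0.523
finger_force: 0.0
```

```bash
python3 -m jog '[[[0,0,0,0,0,0],[0,0,0,0,0,0],[0,0,0,0,0,0],[0,0,0,0,0,0],[0,0,0,0,0,0]]]' 0 6
```

```text
clock: 5.62
tool_pos: [0.4833, 0.2468, 0.0083]
eef_rot: [0.486, 0.872, 0.044, 0.025]
contact_force: [0.8, -0.5, 6.2]
opening: 0.306
finger_force: 6.0
```

Opening 0.306 × 88.1 = 27.0 mm, so the cradle-side end (tool −x) is the thick one. Next I'll drag it clear of the wall and the small bin.

```bash
python3 -m jog '[[[0,0,-0.002,0,0,0],[-0.015,-0.005,-0.0005,0,0,0],[-0.015,-0.005,-0.0005,0,0,0],[-0.015,-0.005,-0.0005,0,0,0],[-0.015,-0.005,-0.0005,0,0,0],[0,0,0,0,0,0],[0,0,0,0,0,0]]]' 0 12 && python3 -m jog '[[[0,0,0,0,0,0],[0,0,0,0,0,0],[0,0,-0.05,0,0,0],[0,0,-0.05,0,0,0],[0,0,-0.05,0.1,0,0],[0,0,0,0,0,0],[0,0,0,0,0,0]]]' 0.065
python3 - <<'E'
from plant import *
from h import *
s=get_state(); p=snapshot("wrist"); cv2.imwrite("pics/w4.png",p["frame"][:,:,::-1]); print(s["tool_pos"],s["q"])
T=R.from_quat(s["eef_rot"]).as_matrix(); print(T, np.degrees(np.arctan2(T[1,0],T[0,0])))
E
```

```text
clock: 6.5
tool_pos: [0.4969, 0.1848, 0.0095]
eef_rot: [0.486, 0.872, 0.043, 0.024]
contact_force: [0.6, -0.1, -2.0]
opening: 0.301
finger_force: 12.0
clock: 7.38
tool_pos: [0.4853, 0.1772, 0.1507]
eef_rot: [0.488, 0.873, 0.001, 0.001]
contact_force: [-0.6, -0.5, 0.1]
opening: 0.737
finger_force: 0.0
[0.4853298  0.17724463 0.150746  ] [-0.03493407  0.76075175 -0.67775753  1.96279782  0.75494636  0.68479964
 -0.63866511]
[[-5.24453063e-01  8.51430626e-01  3.85661524e-03]
 [ 8.51438532e-01  5.24453492e-01  9.80340146e-04]
 [-1.18792370e-03  3.79781321e-03 -9.99992083e-01]] 121.63145590557994
```

View pics/w4.png

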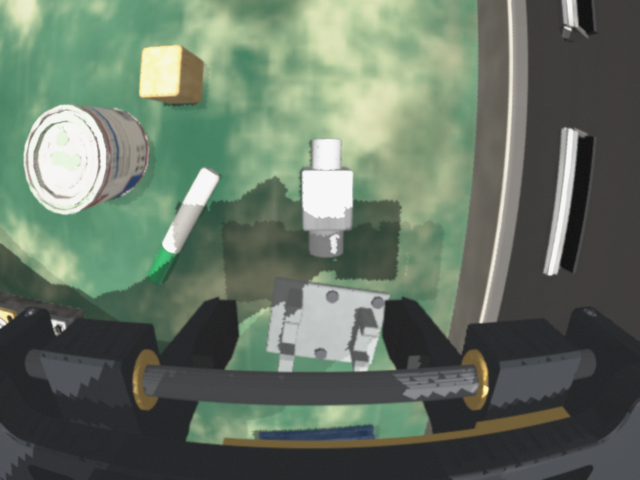

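The blank now lies at (327,198), ends at rows 138 and 258. The cradle is clear in view, with base corners at about (276,280), (389,297), (382,366) and (267,356).

Run:
```python
from plant import *
from h import *
np.set_printoptions(precision=4,suppress=True)
s=get_state(); p=snapshot("wrist"); f=p["frame"]; T=R.from_quat(s["eef_rot"]).as_matrix()
E=[onz(p,326,138,.022,s),onz(p,327,258,.022,s)]; d=E[0]-E[1]
print("ends",E,(E[0]+E[1])/2,np.linalg.norm(d),np.degrees(np.arctan2(d[1],d[0])))
g=[onz(p,u,v,.036,s) for u,v in [(302,168),(352,168),(353,229),(302,229)]]; print("body",np.mean(g,0),np.linalg.norm(g[0]-g[1]))
c=np.array([.5*(E[0]+E[1])[0],.5*(E[0]+E[1])[1],0]); print("d tool",T.T@(c-s["tool_pos"]))
C=np.array([onz(p,u,v,.008,s) for u,v in [(276,280),(389,297),(382,366),(267,356)]])
print(C,C.mean(0),np.linalg.norm(C-np.roll(C,1,0),axis=1)); d=C[1]-C[0]; print("yaw",np.degrees(np.arctan2(d[1],d[0])))
o=cv2.resize(f[265:400,240:420,::-1],None,fx=4.4,fy=4.4,interpolation=cv2.INTER_CUBIC)[:600,:800]; cv2.imwrite("pics/c4.png",o)
```

```text
ends [array([0.4538, 0.2492, 0.022 ]), array([0.5032, 0.1721, 0.022 ])] [0.4785 0.2106 0.022 ] 0.09149828397337442 122.66449665593386
body [0.4768 0.213  0.036 ] 0.034841708844918065
d tool [0.0322 0.012  0.1502]
[[0.4804 0.1299 0.008 ]
 [0.5709 0.1667 0.008 ]
 [0.6088 0.1052 0.008 ]
 [0.5107 0.0595 0.008 ]] [0.5427 0.1153 0.008 ] [0.0766 0.0977 0.0722 0.1082]
yaw 22.141989108439315
```

View pics/c4.png

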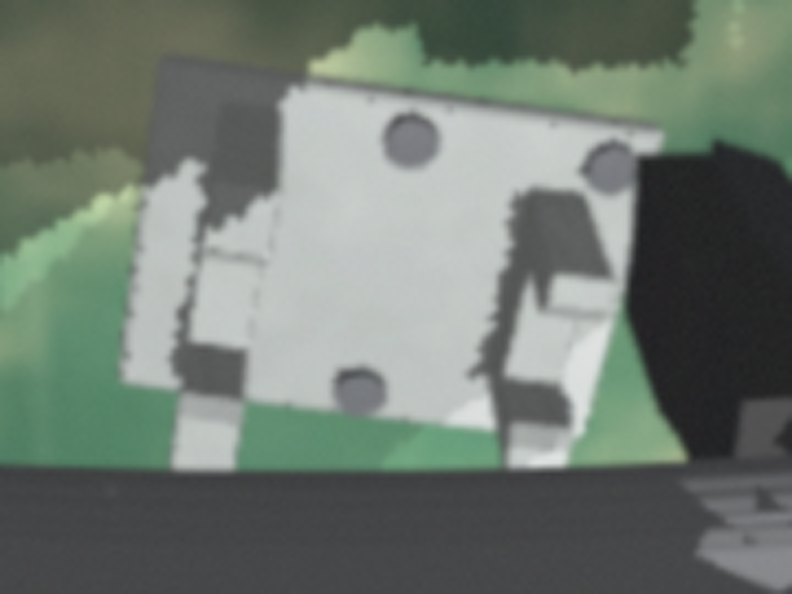

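```bash
python3 - <<'E'
from plant import *
from h import *
np.set_printoptions(precision=4,suppress=True)
s=get_state(); p=snapshot("wrist")
C=np.array([onz(p,u,v,.008,s) for u,v in [(276.4,278),(390.7,294.5),(372.5,364.3),(267.7,351.8)]])
print(C,C.mean(0),np.linalg.norm(C-np.roll(C,1,0),axis=1))
for a,b in ((0,1),(3,2),(3,0),(2,1)): d=C[b]-C[a]; print("yaw",np.degrees(np.arctan2(d[1],d[0])))
E
python3 -m jog '[[[0.033,0.011,0.04,0,0,-0.01],[0,0,0.05,0,0,0],[0,0,0.045,0,0,0],[0,0,0.01,0,0,0],[0,0,0,0,0,0],[0,0,0,0,0,0]]]' 0.06 && python3 -m jog '[[[0,0,0,0,0,0],[0,0,0,0,0,0],[0,0,0,0,0,0],[0,0,0,0,0,0]]]' 0 30
```

```text
[[0.4794 0.1316 0.008 ]
 [0.5703 0.1694 0.008 ]
 [0.599  0.1024 0.008 ]
 [0.5086 0.064  0.008 ]] [0.5393 0.1168 0.008 ] [0.0737 0.0985 0.0729 0.0983]
yaw 22.5794452021045
yaw 23.052104292167847
yaw 113.35637187084511
yaw 113.2217125695259
clock: 8.28
tool_pos: [0.4787, 0.2122, 0.0076]
eef_rot: [0.483, 0.875, 0.002, 0.002]
contact_force: [-0.3, -0.5, 0.7]
opening: 0.681
finger_force: 0.0
clock: 8.78
tool_pos: [0.4784, 0.2119, 0.0068]
eef_rot: [0.483, 0.875, 0.002, 0.002]
contact_force: [0.6, -0.7, 5.7]
opening: 0.405
finger_force: 30.0
```

```bash
python3 -m jog '[[[0,0,-0.05,0,0,0],[0,0,-0.05,0,0,0],[0,0,-0.05,0,0,0],[0,0,-0.03,0,0,0],[0,0,0,0,0,0],[0,0,0,0,0,0]]]'
python3 - <<'E'
from plant import *
from h import *
np.set_printoptions(precision=4,suppress=True)
c=snapshot("scene"); t=snapshot("top")
for u,v,z in [(338,190,.17),(220,158,.17),(345,152,.35),(223,118,.35)]:
    X=onz(c,u,v,z); print(X,proj(t,X))
s=get_state(); p=snapshot("wrist"); f=p["frame"]; T=R.from_quat(s["eef_rot"]).as_matrix()
print(s["tool_pos"],s["opening"])
g=f[:,:,0].astype(int); uc=int(round(proj(p,s["tool_pos"]+T@np.array([.03,0,-.015]),s)[0])); print(uc)
for x in (-.044,-.022,.022,.044): print(x,proj(p,s["tool_pos"]+T@np.array([x,0,-.013]),s),proj(p,s["tool_pos"]+T@np.array([x,0,-.031]),s))
b=cv2.resize(f[80:420,220:420,::-1],None,fx=1.75,fy=1.75); cv2.imwrite("pics/w5.png",b)
E
```

```text
clock: 9.52
tool_pos: [0.4766, 0.2104, 0.1848]
eef_rot: [0.483, 0.875, 0.0, 0.001]
contact_force: [-0.3, -0.2, -3.9]
opening: 0.409
finger_force: 30.0
[ 0.5111 -0.1735  0.17  ] [365.3792 203.5203]
[ 0.8069 -0.0242  0.17  ] [303.2459  88.5295]
[ 0.4361 -0.1135  0.35  ] [345.9641 223.086 ]
[0.7041 0.0072 0.35  ] [287.5534 101.1098]
[0.4764 0.2106 0.1845] 0.408584454879184
311
-0.044 (np.float64(310.3793815307197), np.float64(414.4958944064525)) (np.float64(310.36792167216515), np.float64(441.64004176436094))
-0.022 (np.float64(310.4160003049255), np.float64(377.93999779796894)) (np.float64(310.40888489777535), np.float64(404.46608191465793))
0.022 (np.float64(310.4955506901615), np.float64(285.6527190560331)) (np.float64(310.50191208786663), np.float64(305.9162299659075))
0.044 (np.float64(310.53477209798774), np.float64(230.09646461775804)) (np.float64(310.5494161689511), np.float64(243.72423115888236))
```

View pics/w5.png

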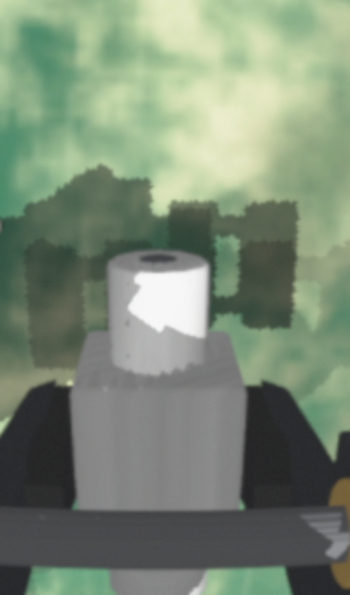

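The blank is held square: its thin journal end hole is at crop (158,258), so the centre is about +1 mm along tool x. Next I'll move over the cradle and turn about −99° so the thick end faces the wide, robot-side fork.

```bash
python3 -m jog '[[[-0.038,0,0,0,0,0],[-0.038,0.001,0,0,0,0],[-0.037,0.001,0,0,0,0.1],[0,0,0,0,0,0.18],[0,0,0,0,0,0.18],[0,0,0,0,0,0.18],[0,0,0,0,0,0.18],[0,0,0,0,0,0.18],[0,0,0,0,0,0.18],[0,0,0,0,0,0.18],[0,0,0,0,0,0.18],[0,0,0,0,0,0.18]]]' && python3 -m jog '[[[0,0,0,0,0,0],[0,0,0,0,0,0]]]'
cat > e.py <<'E'
from plant import *
from h import *
np.set_printoptions(precision=4,suppress=True)
s=get_state(); T=R.from_quat(s["eef_rot"]).as_matrix(); print(s["q"])
y=np.radians(22.8); seat=np.array([.5397,.117,.036])
c=s["tool_pos"]+T@[.001,0,-.0115]; print("blank",c,"axis yaw",np.degrees(np.arctan2(T[1,0],T[0,0])),"pitch",T[2,0])
print("err in tool",T.T@(seat-c),"tilt",T[2])
E
python3 e.py
```

```text
clock: 11.18
tool_pos: [0.5385, 0.1171, 0.1851]
eef_rot: [0.979, 0.202, 0.001, -0.0]
contact_force: [0.2, -0.6, -3.0]
opening: 0.406
finger_force: 30.0
clock: 11.42
tool_pos: [0.5389, 0.117, 0.1857]
eef_rot: [0.978, 0.207, 0.001, -0.0]
contact_force: [0.3, -0.2, -3.4]
opening: 0.405
finger_force: 30.0
[-0.1365  0.671  -0.2666  1.8439  0.2702  0.6596 -1.7166]
blank [0.5397 0.1174 0.1972] axis yaw 23.863132471748212 pitch 0.002339141849911551
err in tool [-0.0006  0.0004  0.1612] tilt [ 0.0023 -0.0001 -1.    ]
```

```bash
python3 -m jog '[[[-0.0005,0.001,0,-0.1,0,0.017],[0,-0.005,0.045,0,0,0],[0,-0.004,0.045,0,0,0],[0,-0.004,0.036,0,0,0],[0,0,0,0,0,0],[0,0,0,0,0,0],[0,0,0,0,0,0]]]'; python3 e.py
```

```text
clock: 12.3
tool_pos: [0.5408, 0.1167, 0.0613]
eef_rot: [0.979, 0.196, 0.014, 0.048]
contact_force: [0.6, -0.4, -3.5]
opening: 0.408
finger_force: 30.0
[-0.3184  0.8668 -0.0613  1.9351  0.4276  0.3591 -1.9354]
blank [0.5412 0.1181 0.0727] axis yaw 22.694563482243176 pitch 0.007527247774122659
err in tool [-0.0021 -0.0032  0.0366] tilt [ 0.0075  0.0998 -0.995 ]
```

```bash
python3 -m jog '[[[-0.0018,0.0005,0,0,-0.0075,0],[0,-0.0005,0.005,0,0,0],[0,-0.0005,0.005,0,0,0],[0,-0.0005,0.005,0,0,0],[0,0,0,0,0,0],[0,0,0,0,0,0]]]';python3 e.py; python3 -m jog '[[[0,-0.0004,0.004,0,0,0],[0,-0.0004,0.004,0,0,0],[0,0,0,0,0,0],[0,0,0,0,0,0]]]'; python3 e.py
```

```text
clock: 13.05
tool_pos: [0.5381, 0.1152, 0.0445]
eef_rot: [0.979, 0.196, 0.008, 0.049]
contact_force: [0.3, -0.1, -2.0]
opening: 0.404
finger_force: 30.0
[-0.325   0.8973 -0.0495  1.937   0.4329  0.3361 -1.9425]
blank [0.5386 0.1167 0.056 ] axis yaw 22.651900835681843 pitch -0.003188433934023259
err in tool [ 0.0012 -0.0019  0.0199] tilt [-0.0032  0.0999 -0.995 ]
clock: 13.55
tool_pos: [0.538, 0.1152, 0.0366]
eef_rot: [0.979, 0.196, 0.008, 0.049]
contact_force: [0.9, -0.6, -3.4]
opening: 0.407
finger_force: 30.0
[-0.3296  0.9118 -0.0418  1.9382  0.4365  0.3192 -1.9473]
blank [0.5386 0.1167 0.048 ] axis yaw 22.65440140176402 pitch -0.0030636067183235534
err in tool [ 0.0012 -0.001   0.012 ] tilt [-0.0031  0.0998 -0.995 ]
```

```bash
python3 -m jog '[[[0.0008,-0.0004,0.004,0,0,0],[0,-0.0004,0.004,0,0,0],[0,0,0,0,0,0],[0,0,0,0,0,0]]]'; python3 e.py; python3 -m jog '[[[0,-0.0003,0.003,0,0,0],[0,0,0,0,0,0],[0,0,0,0,0,0]]]'; python3 e.py
```

```text
clock: 14.05
tool_pos: [0.5389, 0.1148, 0.0284]
eef_rot: [0.979, 0.196, 0.008, 0.05]
contact_force: [1.5, -2.5, -4.9]
opening: 0.407
finger_force: 30.0
[-0.3334  0.9274 -0.034   1.9364  0.4395  0.3048 -1.9513]
blank [0.5395 0.1163 0.0398] axis yaw 22.61315599645904 pitch -0.003368661855361877
err in tool [ 0.0005 -0.001   0.0037] tilt [-0.0034  0.1006 -0.9949]
clock: 14.42
tool_pos: [0.5389, 0.1148, 0.0255]
eef_rot: [0.979, 0.196, 0.008, 0.05]
contact_force: [2.8, -4.4, -4.6]
opening: 0.407
finger_force: 30.0
[-0.3351  0.9327 -0.0311  1.9366  0.4407  0.2986 -1.9529]
blank [0.5395 0.1163 0.0369] axis yaw 22.617593864365432 pitch -0.003226588227201392
err in tool [ 0.0005 -0.0006  0.0009] tilt [-0.0032  0.1006 -0.9949]
```

```bash
python3 -m jog '[[[0,-0.0001,0.0012,0,0,0],[0,0,0,0,0,0]]]'; python3 e.py; python3 -m jog '[[[0,0,0,0,0,0],[0,0,0,0,0,0],[0,0,0,0,0,0],[0,0,-0.02,0,0,0],[0,0,-0.05,0,0,0],[0,0,-0.05,0,0,0],[0,0,0,0,0,0],[0,0,0,0,0,0]]]' 0.06
python3 - <<'E'
from plant import *
from h import *
np.set_printoptions(precision=4,suppress=True)
s=get_state(); p=snapshot("wrist"); f=p["frame"]; cv2.imwrite("pics/w6.png",f[:,:,::-1]); y=np.radians(22.8); 
x=np.array([np.cos(y),np.sin(y),0]); c=np.array([.5397,.117,.036]); print(s["tool_pos"],s["contact_force"])
g=cv2.cvtColor(f,cv2.COLOR_RGB2GRAY).astype(int)
a,b=proj(p,c+x*.044,s),proj(p,c-x*.044,s); print("ends",a,b)
q,w=proj(p,c+x*.022+[0,0,.018],s),proj(p,c-x*.022+[0,0,.018],s); print("body top edges",q,w)
print("along axis rows",[(r,int(g[r,int(round(a[0]+(b[0]-a[0])*(r-a[1])/(b[1]-a[1])))])) for r in range(int(a[1])-14,min(479,int(b[1])+14),3)])
for h in (.01,.033): print("cut",h,[int(g[int(round(v)),int(round(u))]) for u,v in [proj(p,c+x*h+np.array([-np.sin(y),np.cos(y),0])*k/1000+[0,0,.018 if h<.02 else .011],s) for k in range(-36,37,2)]])
E
```

```text
clock: 14.68
tool_pos: [0.5389, 0.1149, 0.0248]
eef_rot: [0.979, 0.196, 0.008, 0.05]
contact_force: [1.5, -4.1, 2.8]
opening: 0.403
finger_force: 30.0
[-0.3359  0.9338 -0.0301  1.937   0.4411  0.2967 -1.9536]
blank [0.5395 0.1163 0.0363] axis yaw 22.620272251748137 pitch -0.0029233312289268926
err in tool [ 0.0005 -0.0005  0.0002] tilt [-0.0029  0.1008 -0.9949]
clock: 15.68
tool_pos: [0.534, 0.1266, 0.1434]
eef_rot: [0.979, 0.196, 0.008, 0.049]
contact_force: [-0.2, -0.8, -0.5]
opening: 0.681
finger_force: 0.0
[0.534  0.1266 0.1434] [-0.2404 -0.8481 -0.4573]
ends (np.float64(311.0333313104763), np.float64(183.50363562194747)) (np.float64(311.140154929834), np.float64(301.43301690766356))
body top edges (np.float64(313.9081766468249), np.float64(220.62854907660972)) (np.float64(313.81333086569117), np.float64(283.5580297257327))
along axis rows [(169, 79), (172, 106), (175, 140), (178, 139), (181, 138), (184, 83), (187, 69), (190, 169), (193, 188), (196, 187), (199, 187), (202, 186), (205, 187), (208, 186), (211, 184), (214, 183), (217, 141), (220, 103), (223, 78), (226, 83), (229, 85), (232, 85), (235, 85), (238, 84), (241, 84), (244, 85), (247, 83), (250, 83), (253, 86), (256, 84), (259, 85), (262, 84), (265, 84), (268, 83), (271, 84), (274, 83), (277, 84), (280, 83), (283, 83), (286, 83), (289, 84), (292, 84), (295, 85), (298, 87), (301, 84), (304, 86), (307, 85), (310, 78), (313, 53)]
cut 0.01 [44, 43, 45, 43, 43, 57, 44, 41, 45, 46, 77, 84, 84, 89, 88, 86, 85, 87, 85, 83, 86, 87, 85, 85, 88, 87, 85, 81, 67, 65, 46, 41, 43, 44, 61, 55, 51]
cut 0.033 [80, 80, 80, 78, 118, 135, 134, 130, 140, 140, 117, 110, 77, 79, 131, 151, 165, 177, 188, 185, 173, 159, 139, 121, 104, 112, 141, 143, 123, 138, 142, 143, 145, 144, 144, 99, 94]
```

```bash
python3 -c "
from plant import *
print(get_state()['clock'],finish_job())"
```

```text
the job is handed in; nothing more can be done
15.725 None
```

I laid the blank in the cradle, released it and handed the job in at 15.7 s; no verdict came back. I felt one journal at 27.0 mm, turned that end to the wide fork, and it went down to about seat height with the gripper backed clear; its final rest I checked only by pixel rows in one wrist image.

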